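Load a food swab into the market tester

TASK

Set up a food test at the stall: first lift the vial block by its upright black grip and seat it fully down on the tester's two pegs, either way round. Then draw the swab out of its slanted holder and push it down into the vial, against the stiff plunger inside, until its collar sits on the vial's rim, and let go. Leave the other things on the stall where they are.

Things in the scene. Friction and masses are not known exactly. Their poses are not given: they have to be found in the camera images.
- tester: Low white appliance, fixed, 110 (x) x 150 (y) x 40 mm high, dark display on its -x face. Origin: centre of the underside; z up. Two upright steel pegs, 10 mm thick, 17 mm high with tapered tips (taper over the top 5 mm), stand on its top at x = +12, y = +52 and -52 mm.
- tester_seat (a point): Point on the tester's top face (40 mm above the table) midway between its two pegs; axes as the tester's (y runs through both pegs). The block's origin belongs here.
- block: Vial block, loose, about 300 g: aluminium slab 50 (x) x 130 (y) x 22 mm high with two 13 mm through holes at y = +52 and -52 mm. It carries a black upright grip and one white vial. Origin: centre of the slab's underside; z up. Starts flat on the table; seats on the pegs either way round.
- block_grip (a point): Grip point on the block's black upright grip, at block (0, -15, 50) mm. The grip is 14 mm thick along block x, 26 mm wide along block y, and spans 22 to 67 mm above the block's underside. The slab's top is 28 mm below this point. Axes as the block's.
- vial_mouth (a point): Centre of the vial's rim, at block (0, 27, 92) mm; axes as the block's. White tube, 20 mm across (25 at the rim), 70 mm above the slab; bore 10 mm, flaring to 15 mm over the top 6 mm. A rubber plunger in the bore, top 42 mm below the rim at the start, must go down about 18 mm; the bore's floor is 67 mm below the rim.
- plunger (a joint): Travel of the plunger down inside the vial (m): 0 at the start, 0.018 when the swab is fully home; it resists with about 3 N friction and stays where it is left.
- holder: Slanted swab holder, grey, fixed: base plate 130 (x) x 75 (y) x 10 mm, with a tube (bore 9 mm, outer 19 mm) between two cheek plates (tops 56 mm high, 38 mm apart over their outsides). The tube leans 35 degrees from vertical with its mouth towards the holder's -x, mouth 71 mm above the table. Origin: on the table, 30 mm towards -x from the plate's centre; its -x points roughly to the robot's left.
- swab: Loose white swab, about 20 g, 120 mm long. Origin at the tip, z axis from tip to handle end. 6 mm shaft (7 mm at the tip) for 60 mm, then a collar 22 mm across, 4 mm thick (underside 60 mm from the tip), then a round 13 mm handle, 64 to 120 mm. Starts in the holder's tube, collar on its mouth, leaning 35 to 38 degrees, handle towards the holder's -x; slides out along its axis (60 mm to clear).
- swab_grip (a point): Point on the swab's axis 95 mm from the tip, in mid-handle (31 mm above the collar's top); axes as the swab's. About 100 mm above the table at the start.
- dropper: Bystander: small white bottle, 28 mm across, 70 mm high. Origin: centre of the underside.
- scoop: Bystander: steel spoon, 170 mm long, lying between the work places. Origin: under its middle.
- cake_front: Bystander: white rice cake disc, 86 mm across, 12 mm thick, lying on the robot's side. Origin: centre of the underside.
- cake_back: Bystander: the other rice cake disc, same size, on the far side. Origin: centre of the underside.
- bowl: Bystander: steel bowl, 120 mm across, 50 mm high. Origin: centre of the underside.
- jar: Bystander: amber jar, 60 mm across, 85 mm high. Origin: centre of the underside.
- pen: Bystander: black pen, 130 mm long, 12 mm thick, lying on the robot's side. Origin: under its middle.

How it is judged:
On the way, in this order (a step that is already met when the one before it is completed fails the run):
1. the vial block is seated fully down on the tester's two pegs (z of block in the frame of tester_seat below 0.004 m and horizontal distance between block and tester_seat below 0.004 m and angle between block's own z axis and vertical below 0.05 rad and angle between the y axis of block and the y axis of tester, either way round below 0.08 rad), for 0.2 s.
2. the swab is pushed fully home in the vial on the seated block (all of step 1 and z of swab in the frame of vial_mouth below -0.056 m and horizontal distance between swab and vial_mouth below 0.008 m and angle between the z axis of swab and the z axis of block, either way round below 0.12 rad and value of joint plunger above 0.013 m), for 0.2 s.
At the end, for the whole second after the job is handed in: Block flat on the tester over both pegs (within 4 mm of its top and of centre, 0.08 rad in line, 0.05 rad level); swab in its vial with the collar within 4 mm of the rim, in line within 0.12 rad, its tip within 8 mm of the axis, plunger down over 13 mm; both at rest (all of step 2 and linear speed of each of swab, block below 0.02 m/s); the robot touches nothing.
It fails at once if a bystander is pushed more than 30 mm from its place (distance of any of dropper, scoop, cake_front, cake_back, bowl, jar, pen from where it was at the start of the episode above 0.03 m).
It also fails if it takes over 70 s, if anything falls off the work surface, if the arm or the gripper's body presses on something with over 40 N, if the wrist force passes 120 N, or if a joint passes its speed limit or range.

ROBOT

A 7-joint arm with a two-finger parallel gripper is mounted at the origin on the work surface. World frame = base frame: x ahead of the robot, y to its left, z up, the work surface at z = 0. Lengths are in m, angles in rad, forces in N, time in s.
With the tool pointing down it reaches from about 0.4 to 0.85 m from the base axis. Payload 10.4 kg.
Tool frame: the origin (TCP) lies at the very end of the fingers, on their centre line; the grasp point (between the pads) lies 19 mm behind it; z points along the fingers, y is the line along which they close (so a half turn about z gives the same grasp; the last joint's range is limited). The gripper opens to 87 mm and grips with 3 to 60 N. Pads are 19 mm wide; open, the fingers measure 117 mm over their backs; the gripper's body (75 mm by 190 mm) begins 51 mm behind the grasp point.
Start: joints at [1.228, 0.332, -0.065, 1.46, 0.022, 1.35, -0.088], TCP at [0.197, -0.593, 0.223] pointing down, gripper open.
Joint ranges: [-2.6, 2.6], [-0.5, 2.12], [-1.47, 1.34], [0.16, 2.42], [-1.27, 4.41], [0.06, 2.06], [-2.6, 2.6]. Speed limits (rad/s): [2.22, 2.22, 2.79, 2.79, 3.14, 3.14, 3.14].

INTERFACE

Orientations are given as a unit quaternion [x, y, z, w].
In Python, from bench import status, camera, order gives the robot as it stands.
- The arm moves only by the tool jog_arm, never from a script. Its argument "plan" is a list of rows, each a list of 7 numbers: the turn, a rotation vector about the tool's x, y, z in rad, then the shift along the tool's x, y, z in mm, then the opening, from -1 (shut) to 1 (fully open). A call has 1 to 12 rows; each row is the pose to reach, as a shift and turn from the pose commanded when the call began, along the tool's axes at that moment; what a row does not reach only later rows make up. A row lasts 1/10 s, in which the tool goes at most 50 mm and 8.59 degrees, less where a joint would pass 70% of its speed; a pose out of reach is approached as far as the arm can. A call with a gripper value outside its range is refused whole. The fingers move at their own pace and stop on an object; "squeeze" is the grip in N (left out, the last holds). Time passes only in rows, so rows that repeat a pose let the fingers close. It gives the time, the measured TCP pose, the force, the opening and the grip force at its end, in the units of the state.
- status.read_state(): the state, without advancing time (a new reading comes with each control period).
- camera(name): name is "scene" or "top" or "wrist"; returns a dict with "image" (420x560x3 uint8, red, green, blue), "z_map" (420x560 float32, m along the optical axis (not along the pixel's ray), 0 where there is no reading), "fx", "fy", "cx", "cy" (pixels), "k1" (the pictures are not rectified: a ray, as slopes to the right and down, at radius r is drawn at 1 + k1 r^2 times it, then the intrinsics apply), "world_from_camera" (4x4, takes a point from camera to world coordinates); the wrist camera has in their place "mount" (4x4, takes a point from camera to tool coordinates, whose origin is the TCP and whose axes are the flange's). Camera axes: x right, y down, z forward; pixel columns grow to the right and rows downward; lengths in m; the calibration is good to about 2 mm. A picture is of the moment at which its call begins: read the wrist's pose just before it.
- order.close_job(): hands the job in; it is judged then, once.
The state is a dict: "time": time; "joint_positions": joint angles; "joint_vel": joint speeds; "joint_torque": joint torques, N m; "ee_pos": TCP position; "eef_rot": TCP orientation; "ft_force": force on the tool from outside, world axes, zero at the start; "torque": the same for the moment, N m; "width": finger opening in m; "grip_force": force on a finger pad.
Only numpy, scipy, OpenCV 4.12 (cv2) and the standard library are available. Lean on these libraries where they do the work, as an engineer would, in place of code of your own. Each camera call takes 0.05 s, during which the arm holds its last target. There are 200 camera calls.

## Working session

There is one attempt and no reset: what is moved stays moved. The work goes in short steps, Python scripts to look and compute and a tool call to move; the robot and the scene stay as the last step left them, time stands still between calls to the robot, and variables do not carry over. Pictures are saved under pics/ and viewed, at most 10 in all, crops included, and the job is handed in when it is done.

Besides the shell and the picture viewer there is one more tool, called after ">>>" as a command line: name --pt "numbers of a row" for each row, then --argument value for the rest. jog_arm: Moves the arm, as the interface text tells. Its arguments: {"type":"object","properties":{"plan":{"type":"array"},"squeeze":{"type":"number"}},"required":["plan"]}

```bash
mkdir -p pics; ls; cat > h.py <<'E'
import numpy as np, cv2
from bench import status, camera, order
from scipy.spatial.transform import Rotation as R
def cloud(c, T=None):
    T = c["world_from_camera"] if T is None else T
    h,w = c["z_map"].shape
    K=np.array([[c["fx"],0,c["cx"]],[0,c["fy"],c["cy"]],[0,0,1.]])
    u,v=np.meshgrid(np.arange(w),np.arange(h))
    s=slopes(c,np.stack([u.ravel(),v.ravel()],1).astype(float))
    z=c["z_map"].reshape(-1,1)
    P=np.hstack([s*z,z])@np.array(T)[:3,:3].T+np.array(T)[:3,3]
    P[z[:,0]==0]=np.nan
    return P.reshape(h,w,3)
def slopes(c,uv):
    K=np.array([[c["fx"],0,c["cx"]],[0,c["fy"],c["cy"]],[0,0,1.]])
    uv=np.atleast_2d(np.asarray(uv,float))
    return cv2.undistortPointsIter(uv[:,None],K,np.array([c["k1"],0,0,0,0.]),None,None,(3,50,1e-10))[:,0]
def onplane(c,uv,z,T=None):
    T=np.array(c["world_from_camera"] if T is None else T)
    s=slopes(c,uv); d=np.hstack([s,np.ones((len(s),1))])@T[:3,:3].T; o=T[:3,3]
    return o+d*((z-o[2])/d[:,2:3])
def tool():
    s=status.read_state(); T=np.eye(4); T[:3,:3]=R.from_quat(s["eef_rot"]).as_matrix(); T[:3,3]=s["ee_pos"]; return T
E
python3 - <<'E'
from h import *
import pickle
s=status.read_state(); print({k:np.round(v,3).tolist() for k,v in s.items()})
C={}
for n in("scene","top"):
    c=camera(n); C[n]=c
    cv2.imwrite(f"pics/{n}0.png",c["image"][...,::-1]); print(n,c["fx"],c["cx"],c["cy"],c["k1"],np.round(c["world_from_camera"],3).tolist())
    P=cloud(c); print(np.round(P[::70,::80].reshape(-1,3),2).tolist()[::6])
T=tool(); c=camera("wrist"); print(np.round(c["mount"],3).tolist()); C["wrist"]=c;C["T"]=T
pickle.dump(C,open("c0.pkl","wb"))
E
```

```text
pics
{'time': 0.0, 'joint_positions': [1.228, 0.333, -0.065, 1.461, 0.022, 1.35, -0.089], 'joint_vel': [0.001, 0.0, 0.001, -0.001, 0.0, 0.001, -0.002], 'joint_torque': [-0.001, -62.326, 0.024, -38.99, -0.061, 0.04, 0.0], 'ee_pos': [0.196, -0.593, 0.222], 'eef_rot': [0.987, 0.159, -0.0, -0.001], 'ft_force': [-0.851, -0.518, 0.028], 'torque': [0.024, 0.025, 0.042], 'grip_force': 0.0, 'width': 0.087}
scene 499.1425644698289 282.5863955004098 218.00887680420988 -0.06559606141787148 [[-0.145, 0.66, -0.738, 1.424], [0.989, 0.1, -0.104, 0.075], [0.005, -0.745, -0.667, 0.876], [0.0, 0.0, 0.0, 1.0]]
[[-0.51, -1.41, 0.2], [-0.86, 0.6, 0.18], [-0.94, 0.32, -0.2], [0.09, 0.0, 0.01], [0.44, -0.18, 0.0], [0.71, -0.31, -0.0], [0.92, -0.41, 0.0]]
top 416.55578146529496 273.08690471494015 205.27792048739005 -0.006604951715038026 [[0.001, -0.987, 0.16, 0.4], [-1.0, -0.004, -0.015, -0.023], [0.015, -0.16, -0.987, 1.102], [0.0, 0.0, 0.0, 1.0]]
[[1.61, 1.18, -0.62], [1.61, -0.98, -0.58], [1.36, -0.66, -0.76], [0.75, -0.17, 0.03], [0.56, 0.05, 0.04], [0.38, 0.25, -0.0], [0.21, 0.45, -0.0]]
[[0.001, -0.958, -0.286, 0.079], [1.0, 0.001, -0.0, 0.0], [0.0, -0.286, 0.958, -0.161], [0.0, 0.0, 0.0, 1.0]]
```

View pics/scene0.png

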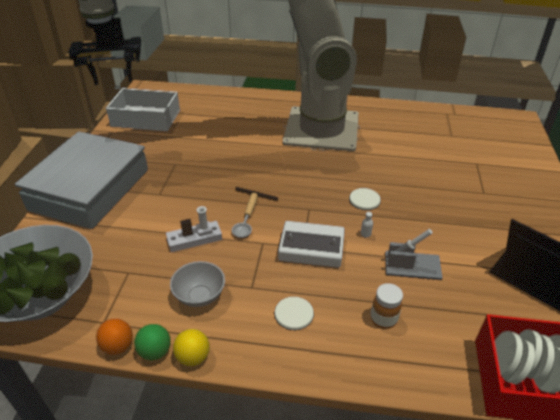

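View pics/top0.png

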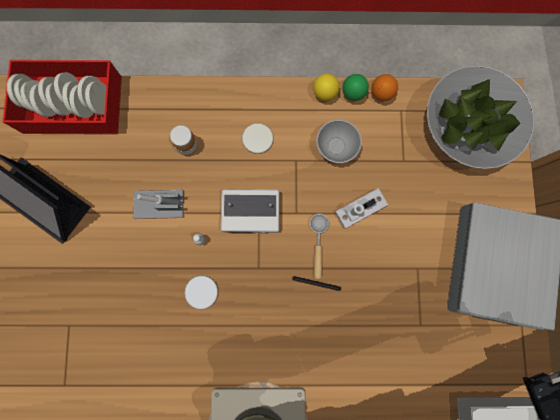

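The scene view shows the block at (194,235), the tester at (312,244) and the holder with the swab at (413,255). In the top view they are at (361,208), (250,210) and (160,204), and the pegs appear near (231,206) and (270,206).

```bash
python3 - <<'E'
from h import *
import pickle
C=pickle.load(open("c0.pkl","rb"))
c=C["top"]; P=cloud(c)
def stat(name,box,zlo,zhi,P=P):
    u0,u1,v0,v1=box; Q=P[v0:v1,u0:u1]; m=(Q[...,2]>zlo)&(Q[...,2]<zhi); q=Q[m]
    if len(q)<3: print(name,len(q));return
    r=cv2.minAreaRect((q[:,:2]*1000).astype(np.float32))
    print(name,len(q),"med",np.round(np.median(q,0),4),"mean",np.round(q.mean(0),4),"rect",np.round(r[0],1),np.round(r[1],1),round(r[2],1))
B=(325,395,180,235)
stat("table",(300,320,180,200),-.1,.1)
stat("slab",B,.012,.032);stat("grip",B,.055,.075);stat("vial",B,.08,.11)
Tt=(215,285,180,240); stat("tester",Tt,.03,.048); stat("pegs",Tt,.05,.07); stat("pegL",(215,250,180,240),.05,.07); stat("pegR",(250,285,180,240),.05,.07)
H=(128,190,180,225); stat("plate",H,.005,.016); stat("cheek",H,.05,.06); stat("swab",H,.075,.2)
s=C["scene"]; PS=cloud(s)
stat("S slab",(160,230,195,255),.012,.032,PS);stat("S grip",(160,230,195,255),.06,.072,PS);stat("S vial",(160,230,195,255),.08,.11,PS)
stat("S tester",(270,355,215,275),.034,.045,PS);stat("S swab",(380,445,220,285),.075,.2,PS);stat("S plate",(380,445,220,285),.005,.016,PS)
a=cv2.resize(c["image"][180:235,120:400],None,fx=2.8,fy=2.8,interpolation=3)
b=cv2.resize(s["image"][190:290,160:445],None,fx=2.75,fy=2.75,interpolation=3)
w=max(a.shape[1],b.shape[1]); f=lambda i:cv2.copyMakeBorder(i,0,0,0,w-i.shape[1],0)
cv2.imwrite("pics/z0.png",np.vstack([f(a),f(b)])[...,::-1])
E
```

```text
table 399 med [ 0.6228 -0.1389 -0.0009] mean [ 0.6223 -0.1382 -0.0009] rect [ 622.4 -138.3] [52.  53.8] 89.1
slab 670 med [ 0.5689 -0.2779  0.021 ] mean [ 0.5687 -0.2728  0.0212] rect [ 558.9 -254.1] [ 52.3 175.9] 27.4
grip 86 med [ 0.5722 -0.2813  0.0652] mean [ 0.57   -0.2756  0.0648] rect [ 565.7 -270.9] [17.5 65.4] 27.1
vial 61 med [ 0.5569 -0.2508  0.0896] mean [ 0.5563 -0.2505  0.0895] rect [ 556.5 -250.5] [20.9 23. ] 87.3
tester 2414 med [0.5572 0.0203 0.0381] mean [0.558  0.02   0.0379] rect [557.6  20.3] [150.  112.9] 89.8
pegs 23 med [0.5718 0.0682 0.0528] mean [0.5719 0.0221 0.0533] rect [571.9  19.9] [  7.6 112.3] 0.1
pegL 12 med [0.5722 0.0709 0.0524] mean [0.5722 0.0717 0.0529] rect [572.7  71.6] [7.4 7.7] 62.6
pegR 11 med [ 0.5706 -0.0311  0.0533] mean [ 0.5715 -0.032   0.0538] rect [571.9 -32. ] [5.8 9.2] 25.1
plate 843 med [0.5687 0.2818 0.0089] mean [0.5749 0.2733 0.009 ] rect [578.6 263.6] [ 79.2 158.8] 3.5
cheek 176 med [0.575 0.23  0.055] mean [0.5797 0.2318 0.0548] rect [581.3 233.4] [38.5 59.6] 2.0
swab 125 med [0.5793 0.2635 0.0979] mean [0.5795 0.2633 0.0979] rect [580.9 263.7] [15.1 50.8] 0.3
S slab 694 med [ 0.579  -0.272   0.0225] mean [ 0.5776 -0.2695  0.0219] rect [ 569.1 -269.1] [ 54.9 130.6] 28.6
S grip 91 med [ 0.5723 -0.2755  0.0655] mean [ 0.5713 -0.268   0.0657] rect [ 568.  -265.5] [18.1 64.7] 23.2
S vial 73 med [ 0.5562 -0.2459  0.0887] mean [ 0.5568 -0.2457  0.0881] rect [ 556.3 -246.1] [24.4 19.5] 15.6
S tester 1896 med [0.5678 0.0248 0.0392] mean [0.5654 0.0249 0.0392] rect [560.   24.3] [149.3 111.7] 89.4
S swab 171 med [0.583  0.2657 0.0954] mean [0.5954 0.2603 0.097 ] rect [640.8 229.6] [ 43.7 183. ] 59.1
S plate 932 med [0.5942 0.2897 0.0103] mean [0.5865 0.2817 0.0102] rect [517.6 274.2] [136.2 208.8] 87.3
```

View pics/z0.png

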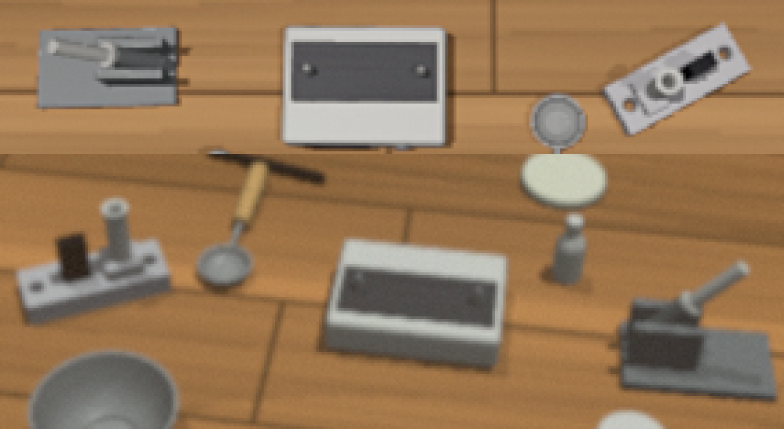

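The close-up shows the block's grip and vial in clear outline: the grip lies towards the block's far right end and the vial towards the middle left. Both pegs show on the tester, and the swab handle leans to +y. All sizes agree with those given: the tester is 150x113, the slab top 0.021 and the rim 0.09. Next I plan the first move.

```bash
cat >> h.py <<'E'
def down(az,tilt=0):
    "tool y at azimuth az (deg), z down; tilt deg about tool y (+: tool z swings toward +tool x)"
    a=np.radians(az); y=np.array([np.cos(a),np.sin(a),0]); z=np.array([0,0,-1.]); x=np.cross(y,z)
    return np.stack([x,y,z],1)@R.from_euler('y',tilt,degrees=True).as_matrix()
def rel(p,Rm):
    T=tool(); rv=R.from_matrix(T[:3,:3].T@Rm).as_rotvec(); d=T[:3,:3].T@(np.array(p)-T[:3,3])*1000
    print("rel rotvec",np.round(rv,4).tolist(),"shift",np.round(d,1).tolist()); return rv,d
E
python3 -c "
from h import *
rel([.5755,-.2878,.26],down(27.5))"
```

```text
rel rotvec [-0.0008, -0.0008, -1.7309] shift [455.8, -170.6, -37.9]
```

>>> jog_arm --pt "0 0 -0.145 38 -14 -20 1" --pt "0 0 -0.29 76 -28 -38 1" --pt "0 0 -0.435 114 -43 -38 1" --pt "0 0 -0.58 152 -57 -38 1" --pt "0 0 -0.725 190 -71 -38 1" --pt "0 0 -0.87 228 -85 -38 1" --pt "0 0 -1.015 266 -100 -38 1" --pt "0 0 -1.16 304 -114 -38 1" --pt "0 0 -1.305 342 -128 -38 1" --pt "0 0 -1.45 380 -142 -38 1" --pt "0 0 -1.6 420 -157 -38 1" --pt "0 0 -1.731 456 -171 -38 1"

```text
time: 1.35
ee_pos: [0.5769, -0.2861, 0.2603]
eef_rot: [0.516, 0.857, 0.0, -0.0]
ft_force: [-0.3, -0.6, 0.2]
width: 0.0871
grip_force: 0.0
```

>>> jog_arm --pt "0 0 0 0 0 0 1" --pt "0 0 0 0 0 0 1"

```text
time: 1.55
ee_pos: [0.576, -0.2869, 0.26]
eef_rot: [0.518, 0.855, 0.0, -0.0]
ft_force: [-0.1, -1.9, -0.4]
width: 0.087
grip_force: 0.0
```

```bash
python3 - <<'E'
from h import *
T=tool(); c=camera("wrist"); Tc=T@np.array(c["mount"]); P=cloud(c,Tc)
print(np.round(T[:3,3],4),np.round(T[:3,:3],3).tolist())
cv2.imwrite("pics/w1.png",c["image"][...,::-1])
np.savez("w1.npz",P=P,img=c["image"])
for n,lo,hi in(("table",-.01,.005),("slab",.015,.03),("grip",.06,.072),("vial",.082,.1)):
    m=(P[...,2]>lo)&(P[...,2]<hi)
    m8=m.astype(np.uint8); k,l,st,ce=cv2.connectedComponentsWithStats(m8)
    for i in np.argsort(-st[1:,4])[:3]+1:
        if st[i,4]<60: continue
        q=P[l==i]; r=cv2.minAreaRect((q[:,:2]*1000).astype(np.float32))
        print(n,st[i,4],np.round(ce[i]),"med",np.round(np.median(q,0),4),"rect",np.round(r[0],1),np.round(r[1],1),round(r[2],1))
E
```

```text
[ 0.576  -0.2869  0.26  ] [[-0.463, 0.886, -0.001], [0.886, 0.463, 0.001], [0.001, -0.0, -1.0]]
table 127022 [262. 134.] med [ 0.5345 -0.2567 -0.0009] rect [ 562.3 -266.5] [775.9 381.1] 27.1
table 6959 [280. 342.] med [ 0.6842 -0.5057 -0.0009] rect [ 714.4 -505.8] [333.1  87. ] 27.4
table 827 [423. 184.] med [ 0.7443 -0.2094  0.0042] rect [ 744.7 -209.1] [47.6 46.2] 62.3
slab 3162 [279. 165.] med [ 0.5718 -0.2746  0.0211] rect [ 569.6 -270.8] [ 50.1 130. ] 28.6
slab 2237 [437. 189.] med [ 0.7634 -0.2065  0.0223] rect [ 745.4 -209.6] [97.3 97.4] 1.6
slab 819 [220.  14.] med [ 0.4369 -0.1557  0.0175] rect [ 432.2 -154.4] [17.3 77.9] 87.8
grip 703 [550. 233.] med [ 0.8863 -0.1872  0.0652] rect [ 890.1 -187.3] [30.1 51.3] 41.0
grip 412 [ 20. 247.] med [ 0.3371 -0.4937  0.0651] rect [ 338.7 -494.2] [ 8.3 63.6] 79.9
grip 332 [279. 184.] med [ 0.5763 -0.2834  0.066 ] rect [ 576.7 -283.5] [13.9 26.4] 27.9
vial 451 [164. 360.] med [ 0.5499 -0.5345  0.0885] rect [ 555.6 -539.5] [38.9 30.3] 0.4
vial 399 [279. 147.] med [ 0.5566 -0.2473  0.0904] rect [ 556.4 -246.8] [23.1 22.4] 72.0
vial 237 [  9. 252.] med [ 0.3372 -0.4888  0.0873] rect [ 341.8 -493. ] [14.9 36.8] 79.1
```

View pics/w1.png

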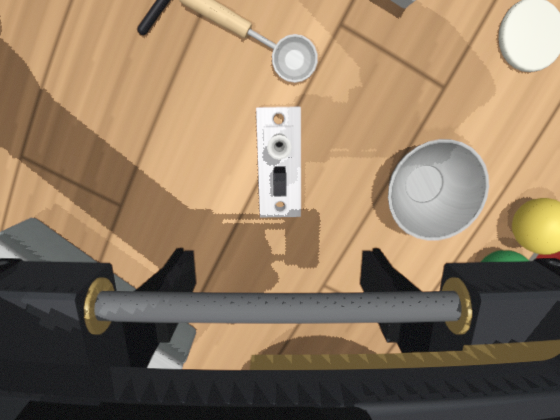

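The wrist view shows the block upright at (279,165), with the grip at (279,184) and the vial at (279,147). The slab measures 50x130 and the grip 14x26, which match. Nothing lies near the descending fingers.

```bash
python3 -c "
from h import *
rel([.5767,-.2835,.034],down(28.5))"
```

```text
rel rotvec [-0.0009, -0.0002, -0.0188] shift [3.5, 3.7, 226.1]
```

>>> jog_arm --pt "0 0 -0.019 3.5 2 40 0.3" --pt "0 0 -0.019 3.5 3.7 80 0.3" --pt "0 0 -0.019 3.5 3.7 120 0.3" --pt "0 0 -0.019 3.5 3.7 155 0.3" --pt "0 0 -0.019 3.5 3.7 180 0.3" --pt "0 0 -0.019 3.5 3.7 200 0.3" --pt "0 0 -0.019 3.5 3.7 215 0.3" --pt "0 0 -0.019 3.5 3.7 223 0.3" --pt "0 0 -0.019 3.5 3.7 226 0.3" --pt "0 0 -0.019 3.5 3.7 226 0.3"

```text
time: 2.6
ee_pos: [0.5774, -0.2832, 0.035]
eef_rot: [0.511, 0.86, -0.0, 0.0]
ft_force: [1.5, 0.0, 0.8]
width: 0.057
grip_force: 0.0
```

>>> jog_arm --pt "0 0 0 0 0 0 -1" --pt "0 0 0 0 0 0 -1" --pt "0 0 0 0 0 0 -1" --pt "0 0 0 0 0 0 -1" --pt "0 0 0 0 0 0 -1" --pt "0 0 0 0 0 0 -1" --pt "0 0 0 0 0 0 -1" --pt "0 0 0 0 0 0 -1" --squeeze 45

```text
time: 3.4
ee_pos: [0.5772, -0.283, 0.0346]
eef_rot: [0.511, 0.86, -0.0, -0.0]
ft_force: [-1.9, -0.4, 1.5]
width: 0.0139
grip_force: 45.0
```

>>> jog_arm --pt "0 0 0 0 0 -5 -1" --pt "0 0 0 0 0 -20 -1" --pt "0 0 0 0 0 -45 -1" --pt "0 0 0 0 0 -80 -1" --pt "0 0 0 0 0 -120 -1" --pt "0 0 0 0 0 -160 -1" --pt "0 0 0 0 0 -200 -1" --pt "0 0 0 0 0 -230 -1" --pt "0 0 0 0 0 -245 -1" --pt "0 0 0 0 0 -245 -1"

```text
time: 4.4
ee_pos: [0.578, -0.2828, 0.282]
eef_rot: [0.511, 0.86, 0.0, 0.002]
ft_force: [0.0, 0.2, -4.1]
width: 0.0136
grip_force: 45.0
```

```bash
python3 -c "
from h import *
s=status.read_state(); print(s['width'],s['ft_force'],s['ee_pos'])
rel([.43,-.03,.28],down(0))"
```

```text
0.013603644030155874 [ 0.01531918  0.18954635 -4.10256858] [ 0.57803441 -0.28278401  0.28198724]
rel rotvec [0.0029, 0.0024, 0.4992] shift [292.8, -9.0, 1.1]
```

>>> jog_arm --pt "0 0 0.04 15 -1 0 -1" --pt "0 0 0.09 45 -2 0 -1" --pt "0 0 0.15 80 -3 0 -1" --pt "0 0 0.21 115 -4 0 -1" --pt "0 0 0.27 150 -5 0 -1" --pt "0 0 0.33 185 -6 0 -1" --pt "0 0 0.39 220 -7 0 -1" --pt "0 0 0.44 255 -8 0 -1" --pt "0 0 0.48 280 -9 0 -1" --pt "0 0 0.499 293 -9 0 -1" --pt "0 0 0.499 293 -9 0 -1" --pt "0 0 0.499 293 -9 0 -1"

```text
time: 5.6
ee_pos: [0.4288, -0.0305, 0.2785]
eef_rot: [0.707, 0.707, -0.001, -0.0]
ft_force: [0.4, 0.1, -4.1]
width: 0.0135
grip_force: 45.0
```

```bash
python3 - <<'E'
from h import *
T=tool(); c=camera("wrist"); Tc=T@np.array(c["mount"]); P=cloud(c,Tc)
print(np.round(T[:3,3],4),np.round(T[:3,:3],3).tolist(),c["fx"],c["cx"],c["cy"])
im=c["image"]
cv2.imwrite("pics/w2.png",im[...,::-1])
np.savez("w2.npz",P=P,img=im,T=T)
zt=T[2,3]
for n,lo,hi in(("tester",.03,.047),("pegs",.05,.065),("slab",zt-.034+.015,zt-.034+.028),("vial",zt-.034+.084,zt-.034+.1),("grip",zt-.034+.06,zt-.034+.072)):
    m=(P[...,2]>lo)&(P[...,2]<hi)
    k,l,st,ce=cv2.connectedComponentsWithStats(m.astype(np.uint8))
    for i in np.argsort(-st[1:,4])[:4]+1:
        if st[i,4]<(12 if n=="pegs" else 100): continue
        q=P[l==i]; r=cv2.minAreaRect((q[:,:2]*1000).astype(np.float32))
        print(n,st[i,4],np.round(ce[i]),"med",np.round(np.median(q,0),4),"rect",np.round(r[0],1),np.round(r[1],1),round(r[2],1))
E
```

```text
[ 0.4288 -0.0305  0.2785] [[-0.0, 1.0, -0.001], [1.0, 0.0, -0.0], [-0.0, -0.001, -1.0]] 341.0091729731316 277.5280960042055 211.43032696782865
tester 11759 [388. 129.] med [0.5564 0.0293 0.0384] rect [558.1  23.8] [150.8 112.8] 89.2
tester 476 [494. 333.] med [ 0.746  -0.2578  0.0376] rect [ 736.  -251.2] [25.7 84.2] 82.7
tester 277 [329.  15.] med [0.4813 0.1465 0.0432] rect [485.3 151. ] [20.8 26.8] 79.9
tester 193 [487. 277.] med [ 0.71   -0.1634  0.0393] rect [ 718.3 -163.7] [62.9 15. ] 32.5
pegs 67 [409.  86.] med [0.5714 0.0753 0.0535] rect [572.2  75.2] [8.9 8.8] 63.3
pegs 65 [331.   9.] med [0.4823 0.1483 0.0588] rect [483.8 150.1] [ 6.1 15.1] 68.8
pegs 51 [400. 179.] med [ 0.5709 -0.0274  0.0531] rect [571.2 -27.7] [8.7 7.5] 81.7
pegs 49 [555.   2.] med [0.7338 0.1734 0.0538] rect [735.5 172.9] [ 3.  14.2] 74.2
slab 6704 [277. 164.] med [0.4285 0.0296 0.2651] rect [428.6   4.2] [50.6 88.4] 0.1
slab 264 [278. 329.] med [ 0.4288 -0.0783  0.2652] rect [429.  -78.1] [ 7.4 20. ] 86.9
vial 3175 [277. 228.] med [0.4286 0.01   0.3346] rect [428.7  10.9] [23.1 23.6] 15.4
vial 153 [310. 338.] med [ 0.4405 -0.0302  0.3366] rect [440.5 -30.3] [ 0.5 23. ] 0.6
vial 143 [245. 338.] med [ 0.4171 -0.0302  0.3371] rect [417.2 -30.8] [ 0.6 22.4] 0.3
grip 1415 [277. 280.] med [ 0.4286 -0.0208  0.31  ] rect [428.7 -22.4] [34.5  9.7] 0.3
grip 272 [278. 188.] med [0.4287 0.0198 0.3109] rect [428.7  18.5] [ 5.5 17.3] 89.1
grip 204 [277. 219.] med [0.4289 0.0065 0.3113] rect [428.8   7.2] [9.  3.1] 3.1
```

View pics/w2.png

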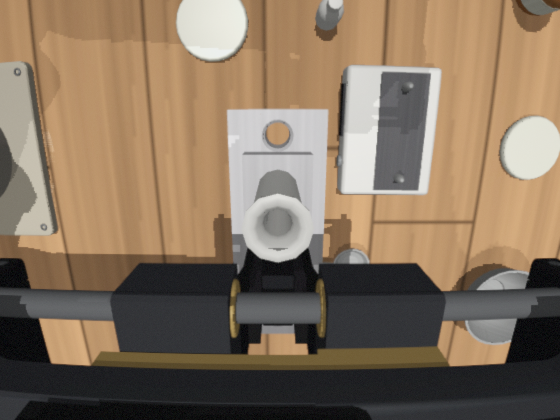

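The view shows the tester at (388,129) with its pegs at (409,86) and (400,179). The held block is straight, with its vial at (277,228) and front hole at (277,133). The pegs measure 103 mm apart and their midpoint is (571.6, 23.8). The block origin sits about 14.4 mm from the TCP along tool x.

```bash
python3 -c "
from h import *
rel([.5716,.0094,.110],down(-.6))"
```

```text
rel rotvec [-0.0013, -0.0001, 0.0101] shift [40.2, 142.8, 168.5]
```

>>> jog_arm --pt "-0.001 0 0.01 10 30 0 -1" --pt "-0.001 0 0.01 22 70 20 -1" --pt "-0.001 0 0.01 32 110 50 -1" --pt "-0.001 0 0.01 38 132 80 -1" --pt "-0.001 0 0.01 40 142 110 -1" --pt "-0.001 0 0.01 40.2 142.8 135 -1" --pt "-0.001 0 0.01 40.2 142.8 152 -1" --pt "-0.001 0 0.01 40.2 142.8 162 -1" --pt "-0.001 0 0.01 40.2 142.8 167 -1" --pt "-0.001 0 0.01 40.2 142.8 168.5 -1" --pt "-0.001 0 0.01 40.2 142.8 168.5 -1"

```text
time: 6.75
ee_pos: [0.5724, 0.0101, 0.1116]
eef_rot: [0.711, 0.703, 0.001, 0.001]
ft_force: [-0.6, -0.2, -2.7]
width: 0.0134
grip_force: 45.0
```

```bash
python3 - <<'E'
from h import *
T=tool(); c=camera("wrist"); Tc=T@np.array(c["mount"]); P=cloud(c,Tc)
print(np.round(T[:3,3],4),R.from_matrix(T[:3,:3]).as_quat().round(4))
rel([.5716,.0094,.0745],down(-.6))
s=camera("scene"); im=np.hstack([cv2.resize(s["image"][190:290,250:370],(480,400),interpolation=3),cv2.resize(c["image"][40:240,200:360],(320,400))])
cv2.imwrite("pics/p3.png",im[...,::-1])
E
```

```text
[0.5724 0.0101 0.1116] [7.107e-01 7.035e-01 6.000e-04 7.000e-04]
rel rotvec [0.0023, 0.0002, 0.0003] shift [-0.8, -0.9, 37.3]
```

View pics/p3.png

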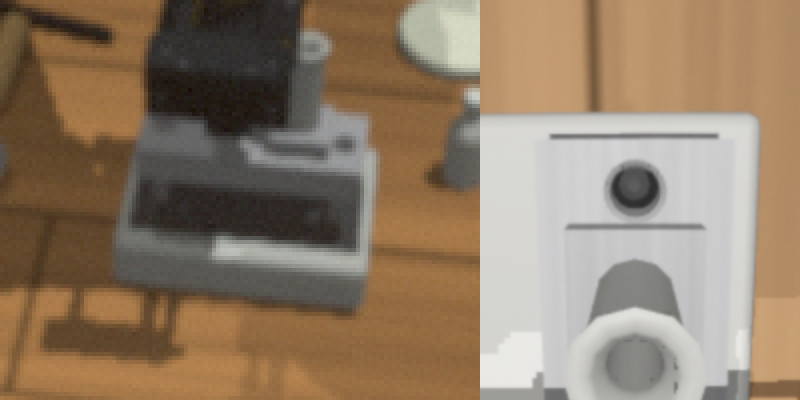

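The wrist crop shows the peg tip through the block's front hole, nearly centred (about (635,185) in a hole at (635,188)). I'm lowering it now.

>>> jog_arm --pt "0.002 0 0 -0.6 -0.6 4 -1" --pt "0.002 0 0 -0.6 -0.6 8 -1" --pt "0.002 0 0 -0.6 -0.6 12 -1" --pt "0.002 0 0 -0.6 -0.6 16 -1" --pt "0.002 0 0 -0.6 -0.6 20 -1" --pt "0.002 0 0 -0.6 -0.6 24 -1" --pt "0.002 0 0 -0.6 -0.6 27 -1" --pt "0.002 0 0 -0.6 -0.6 30 -1" --pt "0.002 0 0 -0.6 -0.6 32 -1" --pt "0.002 0 0 -0.6 -0.6 34 -1" --pt "0.002 0 0 -0.6 -0.6 35 -1" --pt "0.002 0 0 -0.6 -0.6 35 -1"

```text
time: 8.05
ee_pos: [0.5714, 0.0097, 0.076]
eef_rot: [0.711, 0.704, -0.0, -0.0]
ft_force: [-0.5, 0.1, -3.8]
width: 0.0137
grip_force: 45.0
```

>>> jog_arm --pt "0 0 0 0 0 1 -1" --pt "0 0 0 0 0 1.5 -1" --pt "0 0 0 0 0 2 -1" --pt "0 0 0 0 0 2.5 -1" --pt "0 0 0 0 0 2.5 -1"

```text
time: 8.55
ee_pos: [0.5715, 0.0097, 0.0745]
eef_rot: [0.711, 0.704, -0.0, -0.0]
ft_force: [-5.6, -0.8, 8.1]
width: 0.0135
grip_force: 45.0
```

>>> jog_arm --pt "0 0 0 0 0 2 0.2" --pt "0 0 0 0 0 2 0.2" --pt "0 0 0 0 0 2 0.2" --pt "0 0 0 0 0 2 0.2" --pt "0 0 0 0 0 2 0.2" --pt "0 0 0 0 0 2 0.2"

```text
time: 9.15
ee_pos: [0.5715, 0.0097, 0.0716]
eef_rot: [0.711, 0.704, -0.0, -0.0]
ft_force: [-0.1, 0.4, -0.1]
width: 0.0498
grip_force: 0.0
```

>>> jog_arm --pt "0 0 0 0 0 -10 0.2" --pt "0 0 0 0 0 -35 0.2" --pt "0 0 0 0 0 -75 0.2" --pt "0 0 0 0 0 -120 0.2" --pt "0 0 0 0 0 -165 0.2" --pt "0 0 0 0 0 -200 0.2" --pt "0 0 0 0 0 -210 0.2" --pt "0 0 0 0 0 -210 0.2" --pt "0 0 0 0 0 -210 0.2"

```text
time: 10.05
ee_pos: [0.5711, 0.0096, 0.2805]
eef_rot: [0.711, 0.704, -0.001, -0.001]
ft_force: [0.2, 0.5, -0.5]
width: 0.0524
grip_force: 0.0
```

```bash
cat >> h.py <<'E'
def comps(P,n,lo,hi,amin,box=None):
    m=(P[...,2]>lo)&(P[...,2]<hi)
    if box: m&=(P[...,0]>box[0])&(P[...,0]<box[1])&(P[...,1]>box[2])&(P[...,1]<box[3])
    k,l,st,ce=cv2.connectedComponentsWithStats(m.astype(np.uint8))
    for i in np.argsort(-st[1:,4])[:3]+1:
        if st[i,4]<amin: continue
        q=P[l==i]; r=cv2.minAreaRect((q[:,:2]*1000).astype(np.float32))
        print(n,st[i,4],np.round(ce[i]),"med",np.round(np.median(q,0),4),"rect",np.round(r[0],1),np.round(r[1],1),round(r[2],1))
E
python3 - <<'E'
from h import *
T=tool(); c=camera("wrist"); P=cloud(c,T@np.array(c["mount"]))
print(T.round(4).tolist())
b=(.49,.64,-.07,.12)
comps(P,"slab",.054,.07,100,b);comps(P,"vial",.12,.145,100,b);comps(P,"grip",.1,.115,50,b);comps(P,"tester",.03,.045,200,b)
q=P[(np.abs(P[...,0]-.572)<.07)&(np.abs(P[...,1]-.024)<.06)&(np.abs(P[...,2]-.062)<.006)]
A=np.c_[q[:,:2],np.ones(len(q))]; f=np.linalg.lstsq(A,q[:,2],rcond=None)[0]; print("plane",f[:2].round(4),len(q),np.median(q[:,2]))
rel([.57,.16,.30],down(0))
E
```

```text
[[0.0099, 0.9999, -0.0023, 0.5711], [1.0, -0.0099, -0.0002, 0.0096], [-0.0002, -0.0023, -1.0, 0.2805], [0.0, 0.0, 0.0, 1.0]]
slab 3412 [278. 169.] med [0.5711 0.02   0.0611] rect [571.8  24. ] [129.   50.2] 89.6
vial 443 [278. 152.] med [0.5718 0.0505 0.1304] rect [572.   51.1] [23.2 22.6] 43.6
grip 353 [278. 190.] med [0.5715 0.0103 0.106 ] rect [572.    9.5] [26.2 13.2] 89.2
tester 6229 [261. 159.] med [0.5357 0.0344 0.0375] rect [559.3  24.3] [148.7 113.6] 89.6
plane [0.0012 0.0019] 3013 0.061059280515490644
rel rotvec [-0.0032, 0.0001, -0.01] shift [150.4, -2.5, -20.0]
```

The block is seated: its slab top reads 61 mm, it is level to 0.002, and the vial is at (572.0, 51.1). Next is the swab.

>>> jog_arm --pt "0 0 -0.01 20 0 -10 0.2" --pt "0 0 -0.01 60 0 -20 0.2" --pt "0 0 -0.01 100 0 -20 0.2" --pt "0 0 -0.01 140 2 -20 0.2" --pt "0 0 -0.01 175 4 -20 0.2" --pt "0 0 -0.01 195 8 -20 0.2" --pt "0 0 -0.01 200 8 -20 0.2" --pt "0 0 -0.01 200 8 -20 0.2" --pt "0 0 -0.01 200 8 -20 0.2"

```text
time: 11.0
ee_pos: [0.5817, 0.2086, 0.3013]
eef_rot: [0.707, 0.707, -0.001, -0.0]
ft_force: [-0.4, -0.9, -0.3]
width: 0.0524
grip_force: 0.0
```

```bash
python3 - <<'E'
from h import *
T=tool(); c=camera("wrist"); P=cloud(c,T@np.array(c["mount"]))
np.savez("w4.npz",P=P,img=c["image"],T=T)
print(T[:3,3].round(4)); b=(.5,.68,.15,.36)
comps(P,"plate",.004,.016,100,b);comps(P,"cheek",.051,.06,40,b)
comps(P,"swab",.08,.2,100,b); comps(P,"col",.07,.082,20,b)
m=(P[...,2]>.083)&(P[...,2]<.2)&(P[...,0]>.5)&(P[...,0]<.68)&(P[...,1]>.15)&(P[...,1]<.36)
k,l,st,ce=cv2.connectedComponentsWithStats(m.astype(np.uint8)); i=np.argmax(st[1:,4])+1; Q=P[l==i]
# per-slice centre across x along y
for y in np.arange(.23,.30,.005):
    q=Q[np.abs(Q[:,1]-y)<.0025]
    if len(q)>5: print(round(y,4),len(q),"x",q[:,0].min().round(4),q[:,0].max().round(4),"ztop",np.percentile(q[:,2],95).round(4))
cv2.imwrite("pics/w4.png",cv2.resize(c["image"][60:260,180:420],(720,600),interpolation=3)[...,::-1])
E
```

```text
[0.5817 0.2086 0.3013]
plate 4112 [276. 112.] med [0.5797 0.291  0.0091] rect [579.9 269. ] [ 75.2 129.9] 1.1
cheek 820 [277. 153.] med [0.5828 0.2362 0.0551] rect [581.5 237.6] [38.1 59.6] 1.7
swab 440 [276. 124.] med [0.5802 0.2736 0.1069] rect [580.2 270.9] [12.4 40.5] 1.0
col 231 [277. 146.] med [0.5811 0.2483 0.0758] rect [580.8 247.7] [20.6 20.7] 87.2
0.255 23 x 0.5767 0.5855 ztop 0.0874
0.26 49 x 0.5746 0.5866 ztop 0.0928
0.265 55 x 0.5747 0.5865 ztop 0.1003
0.27 57 x 0.5748 0.5864 ztop 0.1062
0.275 56 x 0.5739 0.5863 ztop 0.1124
0.28 63 x 0.5741 0.5862 ztop 0.1199
0.285 76 x 0.5743 0.5861 ztop 0.1205
0.29 39 x 0.5743 0.5851 ztop 0.1172
```

View pics/w4.png

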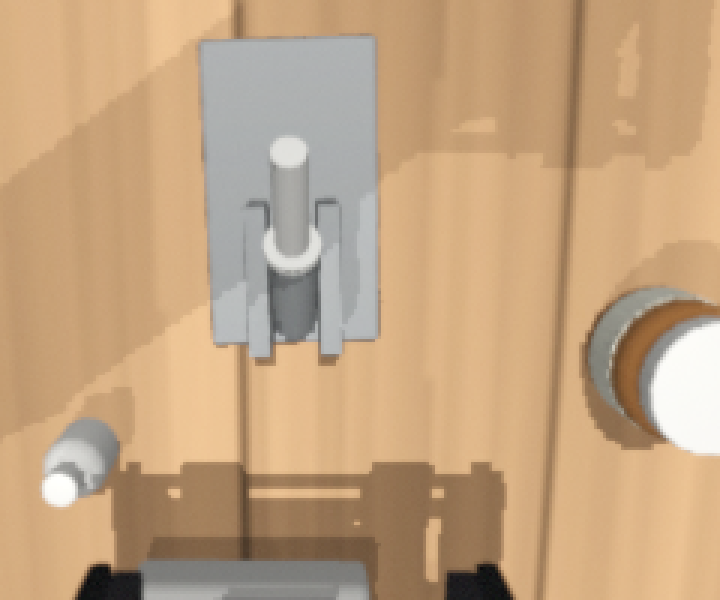

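The crop shows the swab handle running from its end disc at (289,151) to the collar at (292,247), between the cheeks, leaning straight towards +y. I fit its axis next.

```bash
python3 - <<'E'
from h import *
from scipy.optimize import least_squares
d=np.load("w4.npz"); P=d["P"];T=d["T"]
c=camera("wrist"); Tc=T@np.array(c["mount"])
for n,uv,z in(("end",(276.3,110.3),.1198),("collar",(277.3,142.3),.0742)): print(n,onplane(c,uv,z,Tc).round(4))
m=(P[...,2]>.083)&(P[...,2]<.2)&(P[...,0]>.5)&(P[...,0]<.68)&(P[...,1]>.25)&(P[...,1]<.31)
k,l,st,ce=cv2.connectedComponentsWithStats(m.astype(np.uint8)); i=np.argmax(st[1:,4])+1
Q=P[cv2.erode((l==i).astype(np.uint8),np.ones((3,3)))>0]; print(len(Q))
def ax(p):
    a=np.array([p[2],p[3],1]);return np.array([p[0],p[1],.1]),a/np.linalg.norm(a)
def res(p,Q):
    o,a=ax(p); v=Q-o; return np.linalg.norm(v-np.outer(v@a,a),axis=1)-.0065
def go(Q):
    f=least_squares(res,[.58,.272,0,.72],args=(Q,),loss="soft_l1",f_scale=.0005); o,a=ax(f.x)
    print(len(Q),"at z=.1",o.round(4),"axis",a.round(4),"tilt",np.degrees(np.arccos(a[2])).round(1),"rms",np.sqrt((res(f.x,Q)**2).mean()).round(5),"z.071",(o-a*.029/a[2]).round(4),"z.12",(o+a*.02/a[2]).round(4))
    return f
f=go(Q); o,a=ax(f.x); s=(Q-o)@a; print("s range",s.min(),s.max(),np.percentile(s,[1,50,99]).round(4))
go(Q[s<s.max()-.004])
# end disc points
E
```

```text
end [[0.5805 0.287  0.1198]]
collar [[0.5814 0.252  0.0742]]
307
307 at z=.1 [0.5802 0.2748 0.1   ] axis [-0.038   0.6074  0.7935] tilt 37.5 rms 0.00157 z.071 [0.5816 0.2526 0.071 ] z.12 [0.5793 0.2901 0.12  ]
s range -0.022224240929478792 0.022540474066953704 [-0.0211  0.0068  0.0223]
217 at z=.1 [0.5803 0.2747 0.1   ] axis [-0.0261  0.6067  0.7945] tilt 37.4 rms 0.00041 z.071 [0.5813 0.2526 0.071 ] z.12 [0.5797 0.29   0.12  ]
```

```bash
cat >> h.py <<'E'
def swabpose(s,tilt=36.8,g=(.5804,.2728,.099)):
    Rm=down(-1.7,-tilt); return np.array(g)-Rm[:,2]*(s-.095),Rm   # TCP at swab length s
E
python3 - <<'E'
from h import *
p,Rm=swabpose(.178); print(p,-Rm[:,2]); rel(p,Rm)
E
```

```text
[0.58187497 0.32249708 0.1654607 ] [0.01777078 0.59875994 0.80073137]
rel rotvec [0.0081, -0.6415, 0.027] shift [114.4, -0.1, 136.0]
```

```bash
sed -i 's/down(-1.7,-tilt)/down(1.7,-tilt)/' h.py
python3 - <<'E'
from h import *
p,Rm=swabpose(.178); print(p,-Rm[:,2]); rel(p,Rm)
E
```

```text
[0.57892503 0.32249708 0.1654607 ] [-0.01777078  0.59875994  0.80073137]
rel rotvec [-0.011, -0.6415, -0.0303] shift [114.4, -3.1, 136.0]
```

>>> jog_arm --pt "0 -0.1 -0.005 25 -1 0 0.2" --pt "-0.002 -0.22 -0.01 55 -1 0 0.2" --pt "-0.004 -0.34 -0.015 85 -2 10 0.2" --pt "-0.006 -0.46 -0.02 105 -3 30 0.2" --pt "-0.008 -0.56 -0.025 114 -3 65 0.2" --pt "-0.011 -0.62 -0.03 114 -3 100 0.2" --pt "-0.011 -0.641 -0.03 114.4 -3 125 0.2" --pt "-0.011 -0.641 -0.03 114.4 -3 136 0.2" --pt "-0.011 -0.641 -0.03 114.4 -3 136 0.2" --pt "-0.011 -0.641 -0.03 114.4 -3 136 0.2"

```text
time: 12.1
ee_pos: [0.5798, 0.323, 0.168]
eef_rot: [0.662, 0.681, -0.218, 0.226]
ft_force: [1.3, -0.1, 0.1]
width: 0.0524
grip_force: 0.0
```

```bash
python3 - <<'E'
from h import *
T=tool(); c=camera("wrist"); P=cloud(c,T@np.array(c["mount"]))
print(T.round(4).tolist(),status.read_state()["joint_positions"])
L=cloud(c,np.array(c["mount"])) # in tool frame
m=(np.abs(L[...,0])<.03)&(np.abs(L[...,1])<.02)&(L[...,2]>.03)&(L[...,2]<.2)
q=L[m]
for lo,hi in((.04,.055),(.055,.062),(.062,.08),(.08,.095),(.095,.11),(.11,.12),(.12,.13)):
    k=q[(q[:,2]>lo)&(q[:,2]<hi)]
    if len(k)>5: print(lo,hi,len(k),np.percentile(k,[5,95],0)[:,:2].round(4).tolist(),k.mean(0).round(4))
p,Rm=swabpose(.078); rel(p,Rm)
cv2.imwrite("pics/w5.png",c["image"][...,::-1])
E
```

```text
[[-0.0212, 0.9996, 0.0191, 0.5798], [0.8027, 0.0284, -0.5957, 0.323], [-0.596, 0.0027, -0.803, 0.168], [0.0, 0.0, 0.0, 1.0]] [-0.48117898  0.8394453  -0.62155826  1.05559028  0.81074814  1.90712413
 -0.97135902]
0.055 0.062 94 [[-0.003, -0.0059], [0.0071, 0.0038]] [ 0.0019 -0.0012  0.0616]
0.062 0.08 264 [[-0.0026, -0.0066], [0.0079, 0.0045]] [ 0.004  -0.0012  0.0662]
0.08 0.095 84 [[0.0028, -0.0065], [0.0078, 0.0043]] [ 0.0063 -0.001   0.0872]
0.095 0.11 71 [[0.0026, -0.0067], [0.0075, 0.0045]] [ 0.006  -0.0011  0.1021]
0.11 0.12 276 [[-0.004, -0.0106], [0.0108, 0.0082]] [ 0.0045 -0.0011  0.1177]
0.12 0.13 284 [[0.0137, -0.019], [0.026, 0.0168]] [ 0.0206 -0.0009  0.1267]
rel rotvec [0.002, -0.0042, -0.0027] shift [0.7, -1.1, 102.8]
```

View pics/w5.png

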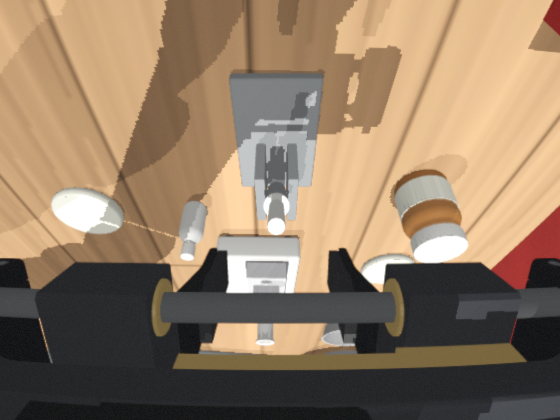

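The view shows the swab handle end at (277,226) and the collar behind it at (277,203), centred between the fingers. In the tool frame it sits at about x +1, y -1 mm, with its end at 61 mm depth.

>>> jog_arm --pt "0 -0.015 -0.003 1 -1.1 15 0.2" --pt "0 -0.018 -0.003 1 -1.1 35 0.2" --pt "0 -0.018 -0.003 1 -1.1 55 0.2" --pt "0 -0.018 -0.003 1 -1.1 72 0.2" --pt "0 -0.018 -0.003 1 -1.1 85 0.2" --pt "0 -0.018 -0.003 1 -1.1 94 0.2" --pt "0 -0.018 -0.003 1 -1.1 100 0.2" --pt "0 -0.018 -0.003 1 -1.1 102 0.2" --pt "0 -0.018 -0.003 1 -1.1 102 0.2"

```text
time: 13.05
ee_pos: [0.5793, 0.264, 0.0834]
eef_rot: [0.657, 0.681, -0.225, 0.232]
ft_force: [0.0, -0.5, 0.9]
width: 0.052
grip_force: 0.0
```

>>> jog_arm --pt "0 0 0 0 0 0 -1" --pt "0 0 0 0 0 0 -1" --pt "0 0 0 0 0 0 -1" --pt "0 0 0 0 0 0 -1" --pt "0 0 0 0 0 0 -1" --pt "0 0 0 0 0 0 -1" --squeeze 30

```text
time: 13.65
ee_pos: [0.5794, 0.2638, 0.0832]
eef_rot: [0.657, 0.68, -0.225, 0.232]
ft_force: [3.7, -1.1, 0.2]
width: 0.0126
grip_force: 29.7
```

>>> jog_arm --pt "0 0 0 0 0 -5 -1" --pt "0 0 0 0 0 -13 -1" --pt "0 0 0 0 0 -23 -1" --pt "0 0 0 0 0 -33 -1" --pt "0 0 0 0 0 -43 -1" --pt "0 0 0 0 0 -53 -1" --pt "0 0 0 0 0 -63 -1" --pt "0 0 0 0 0 -73 -1" --pt "0 0 0 0 0 -83 -1" --pt "0 0 0 0 0 -92 -1" --pt "0 0 0 0 0 -100 -1" --pt "0 0 0 0 0 -100 -1"

```text
time: 14.85
ee_pos: [0.5772, 0.3262, 0.163]
eef_rot: [0.657, 0.681, -0.225, 0.232]
ft_force: [0.3, 0.4, 0.5]
width: 0.0122
grip_force: 30.0
```

```bash
python3 - <<'E'
from h import *
s=status.read_state(); print(s["width"],s["ft_force"])
# upright over the vial's y side: tip 78 mm below TCP
rel([.572,.16,.30],down(-.6))
E
```

```text
0.012154933378182764 [0.31043565 0.39503252 0.45750547]
rel rotvec [0.0136, 0.6578, 0.0438] shift [-215.0, -11.1, -6.9]
```

>>> jog_arm --pt "0 0 0 -20 0 -27 -1" --pt "0 0 0 -45 -1 -55 -1" --pt "0.002 0.08 0.005 -72 -3 -75 -1" --pt "0.004 0.18 0.012 -100 -5 -70 -1" --pt "0.006 0.3 0.02 -130 -7 -55 -1" --pt "0.008 0.42 0.028 -160 -8 -35 -1" --pt "0.01 0.53 0.035 -190 -10 -18 -1" --pt "0.013 0.62 0.04 -208 -11 -8 -1" --pt "0.014 0.658 0.044 -215 -11 -7 -1" --pt "0.014 0.658 0.044 -215 -11 -7 -1" --pt "0.014 0.658 0.044 -215 -11 -7 -1"

```text
time: 15.95
ee_pos: [0.5719, 0.1594, 0.2993]
eef_rot: [0.711, 0.703, -0.001, 0.0]
ft_force: [-0.0, -0.5, -0.3]
width: 0.0124
grip_force: 30.0
```

```bash
cat > sw.py <<'E'
from h import *
def swab(tag):
    T=tool(); c=camera("wrist"); M=np.array(c["mount"]); L=cloud(c,M); P=cloud(c,T@M)
    m=(np.abs(L[...,0])<.025)&(np.abs(L[...,1])<.02)&(L[...,2]>-.01)&(L[...,2]<.1)
    q=L[m]; print("T",T[:3,3].round(4),T[:3,:3].round(4).tolist())
    for lo in np.arange(0,.09,.008):
        k=q[(q[:,2]>lo)&(q[:,2]<lo+.008)]
        if len(k)>5: print(round(lo,3),len(k),"x,y 2-98%",np.percentile(k,[2,98],0)[:,:2].round(4).tolist())
    b=(.5,.64,-.07,.12); comps(P,"vial",.12,.145,100,b)
    cv2.imwrite(f"pics/{tag}.png",c["image"][...,::-1]); np.savez(tag+".npz",L=L,P=P,img=c["image"],T=T)
E
python3 -c "
from sw import *
swab('w6')"
```

```text
T [0.5719 0.1594 0.2993] [[0.0113, 0.9999, -0.0012], [0.9999, -0.0113, -0.0021], [-0.0021, -0.0012, -1.0]]
0.0 189 x,y 2-98% [[-0.0017, -0.0141], [0.0108, 0.0107]]
0.008 370 x,y 2-98% [[-0.0023, -0.0069], [0.0079, 0.007]]
0.016 65 x,y 2-98% [[-0.0004, -0.0086], [0.0083, 0.0088]]
0.04 39 x,y 2-98% [[-0.0019, -0.0022], [0.0005, 0.003]]
0.048 37 x,y 2-98% [[-0.0024, -0.0023], [0.0004, 0.0031]]
0.056 35 x,y 2-98% [[-0.0024, -0.0024], [0.0005, 0.0032]]
0.064 41 x,y 2-98% [[-0.0034, -0.0031], [0.0009, 0.0033]]
0.072 22 x,y 2-98% [[-0.0024, -0.0032], [0.0011, 0.0031]]
```

View pics/w6.png

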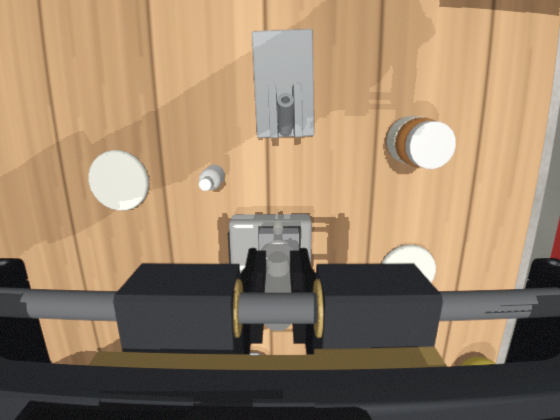

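The view shows the swab hanging straight in the fingers at (278,260) with its shaft towards (278,230), so the draw was clean. The shaft sits at tool x of about -2.4 mm and is parallel to tool z.

```bash
python3 -c "
from h import *
rel([.5714,.0533,.226],down(-.6))"
```

```text
rel rotvec [-0.0015, 0.0017, 0.0011] shift [-107.1, 0.9, 73.3]
```

>>> jog_arm --pt "-0.001 0.002 0 -20 0 0 -1" --pt "-0.001 0.002 0 -50 0 0 -1" --pt "-0.001 0.002 0 -80 0 5 -1" --pt "-0.001 0.002 0 -98 0.5 20 -1" --pt "-0.001 0.002 0 -105 0.9 40 -1" --pt "-0.001 0.002 0 -107 0.9 56 -1" --pt "-0.001 0.002 0 -107 0.9 67 -1" --pt "-0.001 0.002 0 -107 0.9 73 -1" --pt "-0.001 0.002 0 -107 0.9 73 -1" --pt "-0.001 0.002 0 -107 0.9 73 -1" --squeeze 45

```text
time: 17.0
ee_pos: [0.572, 0.0529, 0.2271]
eef_rot: [0.711, 0.703, 0.001, -0.0]
ft_force: [-0.0, -0.1, 0.2]
width: 0.012
grip_force: 45.0
```

```bash
python3 - <<'E'
from sw import *
swab('w7')
d=np.load("w7.npz"); L=d["L"]
m=(np.abs(L[...,0])<.03)&(np.abs(L[...,1])<.02)&(L[...,2]>.088)&(L[...,2]<.105)
q=L[m]; print("rim n",len(q),np.percentile(q,[1,50,99],0).round(4).tolist())
im=d["img"]; cv2.imwrite("pics/w7.png",cv2.resize(im[150:300,180:380],(800,600),interpolation=3)[...,::-1])
rel([.5714,.0533,.148],down(-.6))
E
```

```text
T [0.572  0.0529 0.2271] [[0.0102, 0.9999, 0.0008], [0.9999, -0.0102, 0.0011], [0.0011, 0.0007, -1.0]]
0.0 172 x,y 2-98% [[-0.0002, -0.01], [0.0107, 0.012]]
0.008 356 x,y 2-98% [[-0.0011, -0.0065], [0.0079, 0.007]]
0.016 76 x,y 2-98% [[0.0017, -0.0088], [0.0082, 0.0088]]
0.04 36 x,y 2-98% [[-0.0022, -0.0024], [0.0006, 0.003]]
0.048 38 x,y 2-98% [[-0.0025, -0.0025], [0.0004, 0.003]]
0.056 34 x,y 2-98% [[-0.0023, -0.0024], [0.0008, 0.0032]]
0.064 42 x,y 2-98% [[-0.0026, -0.0031], [0.0009, 0.0033]]
0.072 22 x,y 2-98% [[-0.0023, -0.0032], [0.0008, 0.0034]]
0.088 144 x,y 2-98% [[-0.0113, -0.0106], [0.0088, 0.01]]
vial 496 [277. 214.] med [0.5714 0.0515 0.1306] rect [571.8  51.6] [22.2 22.3] 90.0
rim n 479 [[-0.0116, -0.0114, 0.0946], [-0.0015, -0.0011, 0.0965], [0.0093, 0.0108, 0.1047]]
rel rotvec [0.0012, -0.0011, -0.0002] shift [0.5, -0.9, 79.3]
```

View pics/w7.png

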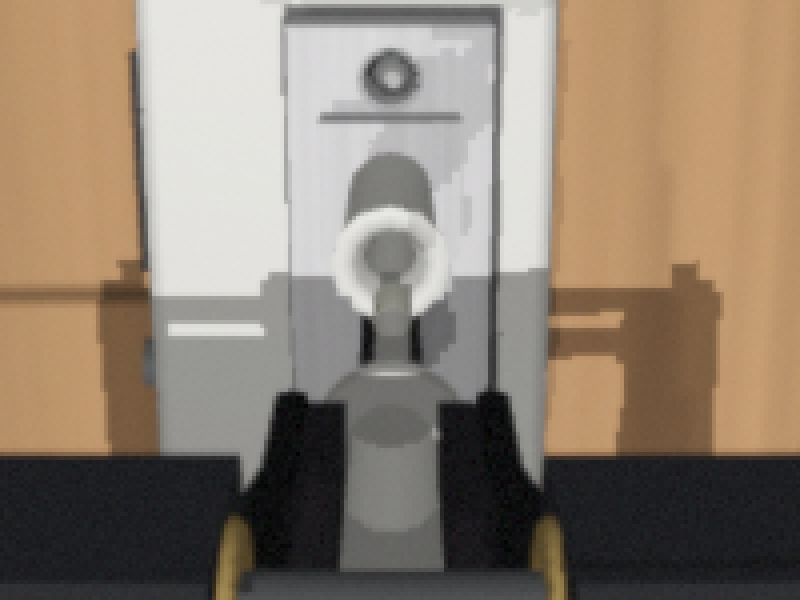

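The crop shows the vial mouth at (390,262) with the swab tip at (392,285) just above it, in line left to right; the rim and shaft agree within 1 mm. The descent follows.

>>> jog_arm --pt "0.001 -0.001 0 0.6 -0.5 4 -1" --pt "0.001 -0.001 0 0.6 -0.5 9 -1" --pt "0.001 -0.001 0 0.6 -0.5 13 -1" --pt "0.001 -0.001 0 0.6 -0.5 17 -1" --pt "0.001 -0.001 0 0.6 -0.5 21 -1" --pt "0.001 -0.001 0 0.6 -0.5 25 -1" --pt "0.001 -0.001 0 0.6 -0.5 29 -1" --pt "0.001 -0.001 0 0.6 -0.5 33 -1" --pt "0.001 -0.001 0 0.6 -0.5 37 -1" --pt "0.001 -0.001 0 0.6 -0.5 41 -1" --pt "0.001 -0.001 0 0.6 -0.5 45 -1" --pt "0.001 -0.001 0 0.6 -0.5 45 -1"

```text
time: 18.25
ee_pos: [0.5712, 0.0527, 0.181]
eef_rot: [0.711, 0.703, -0.0, -0.001]
ft_force: [-0.2, 0.0, -0.3]
width: 0.0121
grip_force: 45.0
```

>>> jog_arm --pt "0 0 0 0 0 4 -1" --pt "0 0 0 0 0 8 -1" --pt "0 0 0 0 0 12 -1" --pt "0 0 0 0 0 15 -1" --pt "0 0 0 0 0 18 -1" --pt "0 0 0 0 0 21 -1" --pt "0 0 0 0 0 24 -1" --pt "0 0 0 0 0 27 -1" --pt "0 0 0 0 0 29 -1" --pt "0 0 0 0 0 29 -1"

```text
time: 19.25
ee_pos: [0.5713, 0.0527, 0.1522]
eef_rot: [0.711, 0.703, -0.0, -0.0]
ft_force: [0.7, 0.4, -0.2]
width: 0.0119
grip_force: 45.0
```

>>> jog_arm --pt "0 0 0 0 0 1 -1" --pt "0 0 0 0 0 2 -1" --pt "0 0 0 0 0 2.5 -1" --pt "0 0 0 0 0 3 -1"

```text
time: 19.65
ee_pos: [0.5714, 0.0527, 0.1498]
eef_rot: [0.711, 0.703, -0.0, -0.0]
ft_force: [-3.2, -0.3, 8.4]
width: 0.0122
grip_force: 45.0
```

```bash
python3 - <<'E'
from h import *
s=status.read_state(); print(s["ft_force"],s["ee_pos"])
T=tool(); c=camera("wrist"); L=cloud(c,np.array(c["mount"])); P=cloud(c,T@np.array(c["mount"]))
m=(np.abs(L[...,0])<.03)&(np.abs(L[...,1])<.02)&(L[...,2]>.005)&(L[...,2]<.04)
q=L[m]; h=np.histogram(q[:,2],np.arange(.005,.041,.002)); print(h[0].tolist(),h[1].round(3).tolist())
E
```

```text
[-3.17233797 -0.32313537  8.40967888] [0.57138491 0.05271402 0.14984749]
[31, 30, 33, 36, 178, 124, 109, 84, 1, 2, 20, 31, 33, 32, 34, 33, 31] [0.005, 0.007, 0.009, 0.011, 0.013, 0.015, 0.017, 0.019, 0.021, 0.023, 0.025, 0.027, 0.029, 0.031, 0.033, 0.035, 0.037, 0.039]
```

>>> jog_arm --pt "0 0 0 0 0 0.7 -1" --pt "0 0 0 0 0 1.3 -1" --pt "0 0 0 0 0 1.3 -1"

```text
time: 20.0
ee_pos: [0.5717, 0.0528, 0.1498]
eef_rot: [0.711, 0.703, -0.0, 0.0]
ft_force: [-5.1, -0.4, 15.1]
width: 0.012
grip_force: 45.0
```

The collar is hard on the rim: z holds at 0.1498 while the force rises. I release it and retreat.

>>> jog_arm --pt "0 0 0 0 0 -1 -1" --pt "0 0 0 0 0 -1 0.2" --pt "0 0 0 0 0 -1 0.2" --pt "0 0 0 0 0 -1 0.2" --pt "0 0 0 0 0 -1 0.2" --pt "0 0 0 0 0 -1 0.2" --pt "0 0 0 0 0 -1 0.2"

```text
time: 20.7
ee_pos: [0.5713, 0.0526, 0.1492]
eef_rot: [0.711, 0.703, -0.0, -0.0]
ft_force: [0.2, -0.7, 0.4]
width: 0.049
grip_force: 0.0
```

>>> jog_arm --pt "0 0 0 0 0 -10 0.2" --pt "0 0 0 0 0 -30 0.2" --pt "0 0 0 0 0 -60 0.2" --pt "0 0 0 0 0 -95 0.2" --pt "0 0 0 0 0 -130 0.2" --pt "0 0 0 0 0 -160 0.2" --pt "0 0 0 0 0 -175 0.2" --pt "0 0 0 0 0 -175 0.2" --pt "0 0 0 0 0 -175 0.2"

```text
time: 21.6
ee_pos: [0.5712, 0.0526, 0.3232]
eef_rot: [0.711, 0.703, -0.001, -0.001]
ft_force: [-0.7, 0.7, -0.6]
width: 0.0523
grip_force: 0.0
```

```bash
python3 - <<'E'
from h import *
T=tool(); c=camera("wrist"); P=cloud(c,T@np.array(c["mount"])); print(T[:3,3].round(4))
b=(.49,.64,-.07,.12)
comps(P,"slab",.054,.068,100,b);comps(P,"collar",.13,.145,50,b);comps(P,"handle top",.175,.21,30,b);comps(P,"grip",.1,.115,50,b)
q=P[(np.abs(P[...,0]-.572)<.02)&(np.abs(P[...,1]-.051)<.02)&(P[...,2]>.11)]; print(np.histogram(q[:,2],np.arange(.11,.21,.005)))
E
```

```text
[0.5712 0.0526 0.3232]
slab 2458 [278. 196.] med [0.5731 0.0184 0.061 ] rect [571.9  24.3] [130.6  50.1] 89.6
collar 236 [278. 186.] med [0.5727 0.0556 0.1351] rect [572.2  52. ] [20.7 22.4] 87.7
handle top 209 [277. 202.] med [0.5706 0.0516 0.1908] rect [570.4  50.1] [12.5 12.4] 39.0
grip 222 [279. 219.] med [0.5723 0.0086 0.1061] rect [571.8   9.6] [25. 13.] 89.3
(array([ 16,   7,   1,  14, 105, 118,  13,  11,  18,  14,  15,  14,  14,
        20,  19,  28, 142,   0,   0]), array([0.11 , 0.115, 0.12 , 0.125, 0.13 , 0.135, 0.14 , 0.145, 0.15 ,
       0.155, 0.16 , 0.165, 0.17 , 0.175, 0.18 , 0.185, 0.19 , 0.195,
       0.2  , 0.205]))
```

```bash
python3 -c "
from h import *
print(order.close_job())"
```

```text
the job is handed in; nothing more can be done
None
```

The job is handed in: the block is seated on both pegs, and the swab is pushed home with its collar on the vial's rim and released. My last measurements fit the limits, but I saw no verdict and could not read the plunger travel directly.

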